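# Tip the walnuts out of the bail-handled pail

### The arm

A 6-joint arm with a two-finger parallel gripper is mounted at the origin on the work surface. World frame = base frame: x ahead of the robot, y to its left, z up, the work surface at z = 0. Lengths are in m, angles in rad, forces in N, time in s.
With the tool pointing down it reaches from about 0.3 to 0.875 m from the base axis. Payload 6.4 kg.
Tool frame: the origin (TCP) lies between the finger pads; the fingertips stand ctrl.tip_extent ahead of it and the grasp point (between the pads) is the TCP (ctrl.tip_extent is the distance from the TCP to the fingertips, in m); z points along the fingers, y is the line along which they close (so a half turn about z gives the same grasp; the last joint's range is limited). The gripper opens to 85 mm and grips with 20 to 120 N. Pads are 22 mm wide; open, the fingers measure 114 mm over their backs; the gripper's body (76 mm by 85 mm) begins 54 mm behind the grasp point. The pads swing forward as they close: fully open they stand 13 mm farther back than shut.
Start: joints at [0.963, 0.181, 1.607, -0, 1.354, -0.206], TCP at [0.225, 0.529, 0.25] pointing down, gripper open.
Joint ranges: [-2.99, 2.99], [-0.89, 2.07], [0.3, 2.58], [-1.14, 4.28], [0, 2.63], [-3.12, 3.12]. Speed limits (rad/s): [2.57, 2.57, 3.01, 3.14, 3.14, 3.14].

### API

Orientations are given as a unit quaternion [w, x, y, z].
In Python, from bench import ctrl gives the robot as it stands.
- The arm moves only by the tool send_rows, never from a script. Its arguments are lists of equal length, an entry for each row: "dr": the turn, a rotation vector about the tool's x, y, z in units of 6 degrees (1.0 is 6 degrees), a list of three; "xyz": the shift along the tool's x, y, z in cm, a list of three; "jaw": the opening in per cent of the stroke, from 0 (shut) to 100 (fully open). In form: {"dr": [[wx, wy, wz], ...], "xyz": [[dx, dy, dz], ...], "jaw": [jaw, ...]}. A call has exactly 8 rows; each row is the pose to reach, as a shift and turn from the pose commanded when the call began, along the tool's axes at that moment; what a row does not reach only later rows make up. A row lasts 1/8 s, in which the tool goes at most 62.5 mm and 10.7 degrees, less where a joint would pass 70% of its speed; a pose out of reach is approached as far as the arm can. A call with a gripper value outside its range is refused whole. The fingers move at their own pace and stop on an object; the grip force is fixed at half the most. Time passes only in rows, so rows that repeat a pose let the fingers close, or fill a call up. It gives the time, the measured TCP pose, the force, the opening and the grip force at its end, in the units of the state.
- ctrl.get_obs(): the state, without advancing time (a new reading comes with each control period).
- ctrl.camera(name): name is "side" or "top"; returns the picture (384x512x3 uint8, red, green, blue); there is no depth.
- ctrl.calibration(name): a dict with "camera_matrix" (3x3 intrinsics, pixels), "world_from_camera" (4x4, takes a point from camera to world coordinates). Camera axes: x right, y up, looking along -z (the intrinsics and any distortion apply to the point x, -y, -z); pixel columns grow to the right and rows downward; lengths in m; the calibration is good to about 2 mm. A picture is of the moment at which its call begins. calibration takes no time and is no camera call.
- ctrl.hand_in(): hands the job in; it is judged then, once.
The state is a dict: "time_s": time; "q": joint angles; "dq": joint speeds; "joint_efforts": joint torques, N m; "eef_pos": TCP position; "eef_rot": TCP orientation; "wrist_force": force on the tool from outside, world axes, zero at the start; "torque": the same for the moment, N m; "opening": opening from 0.0 (shut) to 1.0 (fully open); "grasp_force": force on a finger pad.
Only numpy, scipy, OpenCV 4.12 (cv2) and the standard library are available. Lean on these libraries where they do the work, as an engineer would, in place of code of your own. Each camera call takes 0.05 s, during which the arm holds its last target. There are 200 camera calls.

### The job

Carry the small steel pail of walnuts by its bail handle and stand it on the middle of the round cork mat, then let go of it. Take it again by the wooden tipping grip at its bottom rim and tip all four walnuts into the steel bowl, then stand the empty pail upright on the middle of the mat again and let go. Leave the bowl where it is, and do not disturb the waffle iron, the jar, the spoon rest or the spatula.

Things in the scene. Friction and masses are not known exactly. Their poses are not given: they have to be found in the camera images.
- pail: the loose stainless pail, open at the top, about 0.34 kg with its handle: a tapered round bucket 95 mm tall, 90 mm across at the base and 130 mm across at the rim, wall 2.5 mm, inner floor 4 mm up. Origin at the centre of its underside, z up through the mouth. The ears of the bail lie on its +y and -y sides; the tipping grip sticks out on its -x side, so it is tipped towards its +x side.
- pail_center (a point): point on the pail's axis, half-way up (47.5 mm above its underside), axes as the pail's
- tip_grip: the pail's wooden tipping grip, fixed to the bottom rim on the pail's -x side: a straight bar 12 mm wide (along the pail's y), 18 mm thick and 68 mm long, that rises outwards from the rim at 45 degrees, its far end about 109 mm from the pail's axis and 65 mm above its underside. This frame is the same as the pail's
- tip_grip_center (a point): where to take the tipping grip: the middle of its bar's outer part, at (-90, 0, 46) mm in the pail's frame; axes as the pail's. Pinched across its 12 mm width with the gripper leaning back, away from the pail, by about 45 degrees (fingers pointing down and towards the pail's foot), it clears the pail's wall
- bail (a joint): angle of the bail handle about the pail's y axis: 0 standing straight up, positive leaning to the pail's +x (away from the tipping grip), stops at -0.6 and 0.6. A slightly stiff hinge (about 0.05 N m) holds it where it is left. The hinge line lies 86 mm above the pail's underside, through the pail's axis
- bail_grip (a point): centre of the bail's wooden grip: a bar 16 mm in diameter and 64 mm long, along the pail's y; 80 mm from the bail's hinge line. The axes lean with the bail: z points from the hinge line to the grip
- mat: fixed round cork mat, 170 mm across and 8 mm thick; origin at the centre of its underside, on the worktop
- bowl: loose round stainless mixing bowl, 0.55 kg, 220 mm across its rim and 75 mm tall; origin at the centre of its underside. It stands on the worktop to one side of the mat, and the pail starts on the other side; which is which varies
- waffle_iron: closed round waffle iron, 196 mm across and 100 mm tall, two black handles towards its -x; bystander, origin at the centre of its underside
- jar: lidded glass jar, 84 mm across and 140 mm tall; bystander, origin at the centre of its underside
- spoon_rest: low white ceramic spoon rest, 170 mm long and 8 mm tall; bystander, origin under its round part
- spatula: bamboo spatula 260 mm long lying on the worktop; bystander
- walnut0: one of the four loose walnuts in the shell, 30 mm thick and 34 mm long, 13 g, lying on the pail's floor at the start; origin at its centre
- walnut1: one of the four loose walnuts in the shell, 30 mm thick and 34 mm long, 13 g, lying on the pail's floor at the start; origin at its centre
- walnut2: one of the four loose walnuts in the shell, 30 mm thick and 34 mm long, 13 g, lying on the pail's floor at the start; origin at its centre
- walnut3: one of the four loose walnuts in the shell, 30 mm thick and 34 mm long, 13 g, lying on the pail's floor at the start; origin at its centre
Things that resemble listed ones, but are neither listed nor needed, are in the scene too. Of the things that look like the mat, take the one that is farthest to the robot's right at the start.

How it is judged:
On the way, in this order (a step that is already met when the one before it is completed fails the run):
1. the pail is lifted by its bail, clear of the worktop (contact force between the fingers and bail above 1 N and height (world z) of pail_center above 0.065 m), for 0.2 s.
2. the pail stands upright on the mat, let go (horizontal distance between pail_center and mat below 0.045 m and height (world z) of pail_center below 0.062 m and angle between pail_center's own z axis and vertical below 0.12 rad and contact force between the fingers and pail below 0.3 N), for 0.2 s.
3. the pail is held by its tipping grip and tipped at least 75 degrees (contact force between the fingers and tip_grip above 1 N and angle between pail_center's own z axis and vertical above 1.31 rad), for 0.2 s.
At the end, for the whole second after the job is handed in: All four walnuts lie at rest inside the bowl; the empty pail stands upright (within 7 degrees) and at rest on the cork mat, its axis within 45 mm of the mat's centre, let go; the bowl stands level within 40 mm of where it started (all of step 2 and horizontal distance between each of walnut0, walnut1, walnut2, walnut3 and bowl below 0.1 m and z of each of walnut0, walnut1, walnut2, walnut3 in the frame of bowl below 0.07 m and linear speed of each of walnut0, walnut1, walnut2, walnut3 below 0.05 m/s and linear speed of pail below 0.02 m/s and angle between bowl's own z axis and vertical below 0.1 rad and distance of bowl from where it was at the start of the episode below 0.04 m); the robot touches nothing.
It fails at once if waffle iron was pushed more than 30 mm (distance of waffle_iron from where it was at the start of the episode above 0.03 m).
It fails at once if jar was pushed more than 30 mm (distance of jar from where it was at the start of the episode above 0.03 m).
It fails at once if spoon rest was pushed more than 30 mm (distance of spoon_rest from where it was at the start of the episode above 0.03 m).
It fails at once if spatula was pushed more than 30 mm (distance of spatula from where it was at the start of the episode above 0.03 m).
It fails at once if the bowl was pushed more than 40 mm (distance of bowl from where it was at the start of the episode above 0.04 m).
It also fails if it takes over 69 s, if anything falls off the work surface, if the arm or the gripper's body presses on something with over 40 N, if the wrist force passes 120 N, or if a joint passes its speed limit or range.

## Working session

There is one attempt and no reset: what is moved stays moved. The work goes in short steps, Python scripts to look and compute and a tool call to move; the robot and the scene stay as the last step left them, time stands still between calls to the robot, and variables do not carry over. Pictures are saved under pics/ and viewed, at most 12 in all, crops included, and the job is handed in when it is done.

Besides the shell and the picture viewer there is one more tool, called after "Request:" by a JSON object that holds its "fn" and its "kwargs", one argument or row to a line. send_rows: Moves the arm, as the interface text tells. Its arguments: {"type":"object","properties":{"dr":{"type":"array","items":{"type":"array","items":{"type":"number"}}},"xyz":{"type":"array","items":{"type":"array","items":{"type":"number"}}},"jaw":{"type":"array","items":{"type":"number"}}},"required":["dr","xyz","jaw"]}

```bash
mkdir -p pics; python3 - <<'E'
from bench import ctrl
import cv2
for n in ("top","side"):
    im=ctrl.camera(n); cv2.imwrite(f"pics/{n}0.png",cv2.resize(im[:,:,::-1],(800,600),interpolation=cv2.INTER_CUBIC))
    cv2.imwrite(f"pics/raw_{n}0.png",im[:,:,::-1])
    c=ctrl.calibration(n);print(n,c)
print(ctrl.tip_extent,ctrl.get_obs())
E
```

```text
top {'camera_matrix': array([[411.21226453,   0.        , 253.15796294],
       [  0.        , 411.21226453, 185.22468627],
       [  0.        ,   0.        ,   1.        ]]), 'world_from_camera': array([[-0.05890237,  0.97687332, -0.20554569,  0.22158901],
       [-0.99824533, -0.05638833,  0.01807266,  0.04151216],
       [ 0.00606432,  0.20624955,  0.97848063,  1.46951897],
       [ 0.        ,  0.        ,  0.        ,  1.        ]])}
side {'camera_matrix': array([[442.17559438,   0.        , 265.14962844],
       [  0.        , 442.17559438, 188.25755127],
       [  0.        ,   0.        ,   1.        ]]), 'world_from_camera': array([[ 0.90718528,  0.32932012, -0.26184561,  0.07193961],
       [-0.42072267,  0.71406448, -0.55955729, -0.90173536],
       [ 0.00270117,  0.61778652,  0.78634123,  1.39697985],
       [ 0.        ,  0.        ,  0.        ,  1.        ]])}
0.019 {'time_s': 0.1, 'q': array([ 9.62691186e-01,  1.81447202e-01,  1.60786687e+00,  3.88427343e-05,
        1.35382692e+00, -2.06296150e-01]), 'dq': array([ 0.0002923 , -0.0030222 , -0.00353487, -0.00199413, -0.00021836,
        0.00062893]), 'joint_efforts': array([ 5.96501686e-04, -4.45872509e+01, -3.52244568e+01, -2.64340233e-04,
        4.16703610e-03, -1.09945418e-05]), 'eef_pos': array([0.224581  , 0.52883802, 0.2495051 ]), 'eef_rot': array([-3.24015528e-04,  1.99559766e-01,  9.79885350e-01, -7.03360012e-04]), 'wrist_force': array([0.2370642 , 0.25416393, 0.16400483]), 'torque': array([-0.01165674,  0.00762154, -0.03663738]), 'grasp_force': 0.0, 'opening': 0.9991922583378067}
```

View pics/top0.png

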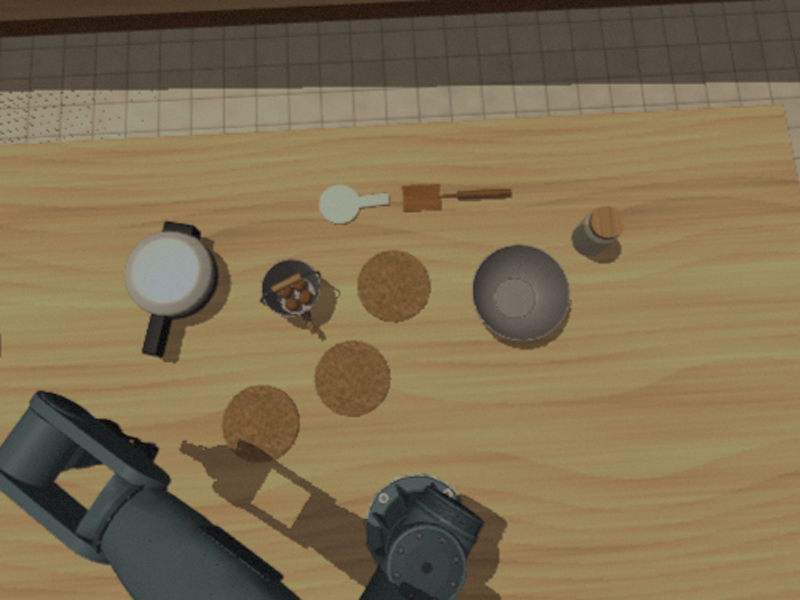

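View pics/side0.png

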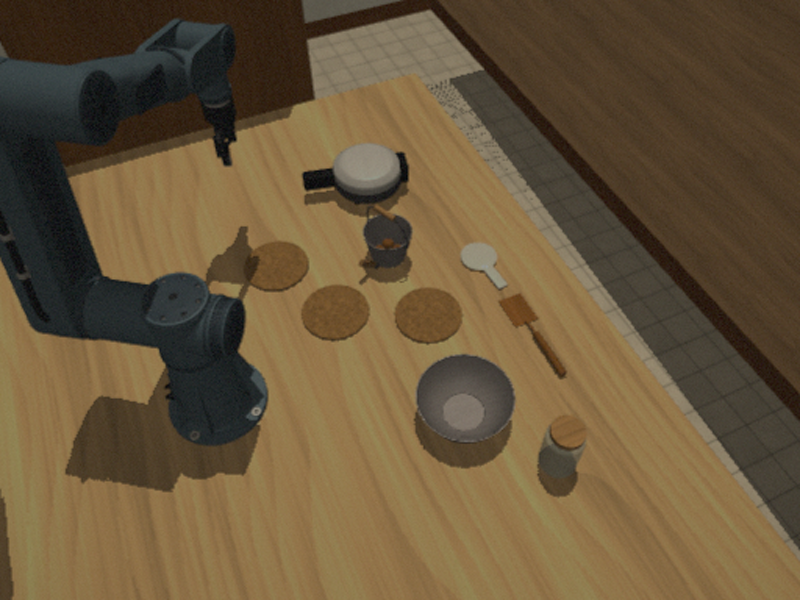

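The top view (800x600) shows three cork discs, at (394,286), (352,378) and (261,422). World -y is image right, so the mat is the one at (394,286). The pail is the only bucket, at (290,290), with its grip near (318,325). The bowl is at (520,293). Next is a close crop of the pail and mat.

```bash
cat > h.py <<'E'
import numpy as np, cv2
from bench import ctrl
from scipy.spatial.transform import Rotation as R
def ray(n,uv):
    c=ctrl.calibration(n);K=c["camera_matrix"];T=c["world_from_camera"]
    d=np.array([(uv[0]-K[0,2])/K[0,0],-(uv[1]-K[1,2])/K[1,1],-1.]);return T[:3,3],T[:3,:3]@d
def atz(n,uv,z):
    o,d=ray(n,uv);return o+d*(z-o[2])/d[2]
def tri(a,b):
    (o1,d1),(o2,d2)=ray("top",a),ray("side",b)
    s=np.linalg.lstsq(np.c_[d1,-d2],o2-o1,rcond=None)[0];p,q=o1+s[0]*d1,o2+s[1]*d2
    return (p+q)/2,np.linalg.norm(p-q)
def proj(n,p):
    c=ctrl.calibration(n);K=c["camera_matrix"];T=c["world_from_camera"]
    x=T[:3,:3].T@(np.asarray(p)-T[:3,3]);return np.array([K[0,2]+K[0,0]*x[0]/-x[2],K[1,2]+K[1,1]*-x[1]/-x[2]])
def crop(n,im,x,y,w,h,f):
    return cv2.resize(im[y:y+h,x:x+w],None,fx=f,fy=f,interpolation=cv2.INTER_CUBIC)
E
python3 - <<'E'
from h import *
t=cv2.imread("pics/raw_top0.png");s=cv2.imread("pics/raw_side0.png")
a=crop("top",t,155,155,65,75,6);b=crop("side",s,215,120,65,75,6)
cv2.imwrite("pics/c0.png",cv2.convertScaleAbs(np.hstack([a,b]),alpha=1.6))
k=512/800
print("mat",atz("top",(394*k,286*k),.008),atz("side",(428*k,314*k),.008))
print("others",atz("top",(352*k,378*k),.008),atz("top",(261*k,422*k),.008))
print("bowl rim",atz("top",(521*k,293*k),.072),atz("side",(465*k,397*k),.07))
print("iron",atz("top",(171*k,274*k),.1),"jar",atz("top",(606*k,222*k),.14),"spoon",atz("top",(340*k,204*k),.008),"spat",atz("top",(403*k,197*k),.008),atz("top",(511*k,193*k),.008))
E
```

```text
mat [0.53691862 0.01766247 0.008     ] [0.53902224 0.01505412 0.008     ]
others [0.33019356 0.1247603  0.008     ] [0.2448912  0.33118288 0.008     ]
bowl rim [ 0.49095716 -0.26221328  0.072     ] [ 0.49416303 -0.26343402  0.07      ]
iron [0.57190437 0.50397319 0.1       ] jar [ 0.62363549 -0.44712726  0.14      ] spoon [0.74455468 0.13481759 0.008     ] spat [ 0.75361882 -0.01663025  0.008     ] [ 0.74901579 -0.27642454  0.008     ]
```

View pics/c0.png

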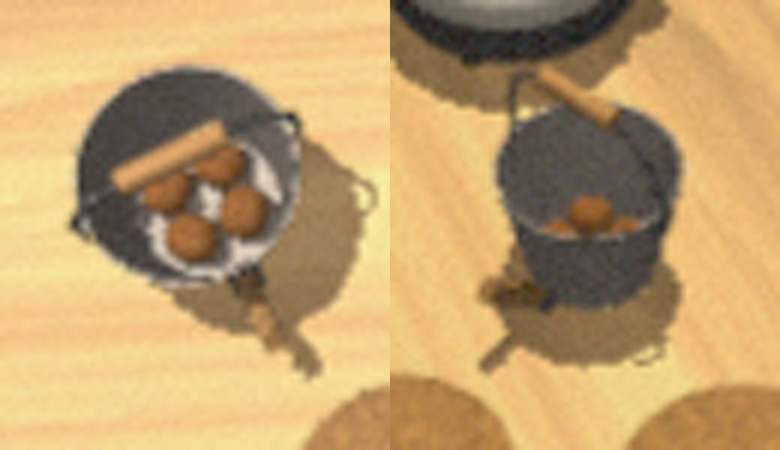

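```bash
python3 - <<'E'
from h import *
T=lambda u,v:((u+.5)/6-.5+155,(v+.5)/6-.5+155)
S=lambda u,v:((u-390+.5)/6-.5+215,(v+.5)/6-.5+120)
g,e=tri(T(168,156),S(578,95));print("grip",g,e)
a,e1=tri(T(118,182),S(540,73));b,e2=tri(T(222,130),S(614,118));print(a,e1,b,e2)
d=b-a;print("bail dir deg",np.degrees(np.arctan2(d[1],d[0])),np.linalg.norm(d))
e1,e2=atz("top",T(78,222),.086),atz("top",T(295,122),.086);print("ears",e1,e2,"mid",(e1+e2)/2,np.degrees(np.arctan2(*(e2-e1)[1::-1])))
# rim fit: ellipse pts
print("rim centre",atz("top",T(188,177),.095),atz("side",S(589,170),.095))
print("tip-grip",tri(T(262,322),S(500,291)))
print("floor", atz("top",T(214,208),.004))
E
```

```text
grip [0.52449146 0.2453205  0.16440517] 0.00030356980739505517
[0.51015594 0.27234644 0.16654416] 0.0017254241659086927 [0.53706218 0.2156488  0.16522523] 0.0002977983066447221
bail dir deg -64.61300666362061 0.06277187152800666
ears [0.50689504 0.30970179 0.086     ] [0.55837939 0.18419776 0.086     ] mid [0.53263721 0.24694977 0.086     ] -67.69554738007976
rim centre [0.52753683 0.24511846 0.095     ] [0.52881453 0.24183809 0.095     ]
tip-grip (array([0.44973103, 0.21237317, 0.04034997]), np.float64(0.0015644567337831114))
floor [0.5276971  0.24338889 0.004     ]
```

```bash
cat >> h.py <<'E'
def down(yaw):  # tool pointing down, tool y at yaw deg
    c,s=np.cos(np.radians(yaw)),np.sin(np.radians(yaw))
    return np.array([[s,c,0],[-c,s,0],[0,0,-1.]]) @ np.diag([-1,1,1]) if np.linalg.det(np.array([[s,c,0],[-c,s,0],[0,0,-1.]]))<0 else np.array([[s,c,0],[-c,s,0],[0,0,-1.]])
def cur():
    o=ctrl.get_obs();q=o["eef_rot"];return np.array(o["eef_pos"]),R.from_quat([q[1],q[2],q[3],q[0]]).as_matrix(),o
def go(p,Rt,start=None):
    p0,R0=start if start else cur()[:2]
    print("dr",np.round(R.from_matrix(R0.T@Rt).as_rotvec(degrees=True)/6,2),"xyz",np.round(R0.T@(np.asarray(p)-p0)*100,2))
E
python3 - <<'E'
from h import *
print(down(24),cur()[1])
go((.525,.245,.25),down(24))
E
```

```text
[[-0.40673664  0.91354546  0.        ]
 [ 0.91354546  0.40673664  0.        ]
 [ 0.          0.         -1.        ]] [[-9.20351589e-01  3.91090927e-01 -9.15720857e-04]
 [ 3.91091839e-01  9.20350810e-01 -1.24910342e-03]
 [ 3.54271418e-04 -1.50774527e-03 -9.99998801e-01]]
dr [-0.01  0.    7.16] xyz [-38.75 -14.37  -0.04]
```

Request:
{"fn": "send_rows", "kwargs": {
  "dr": [
    [0,0,1],
    [0,0,2],
    [0,0,3],
    [0,0,4],
    [0,0,5],
    [0,0,6],
    [0,0,7.2],
    [0,0,7.2]
  ],
  "xyz": [
    [-5.5,-2,0],
    [-11,-4,0],
    [-16.5,-6,0],
    [-22,-8,0],
    [-27.5,-10.2,0],
    [-33,-12.2,0],
    [-38.7,-14.4,0],
    [-38.7,-14.4,0]
  ],
  "jaw": [100,100,100,100,100,100,100,100]
}}

```text
time_s: 1.1
eef_pos: [0.5272, 0.2419, 0.2497]
eef_rot: [0.0, 0.549, 0.836, -0.0]
wrist_force: [0.5, 1.0, 0.6]
opening: 0.999
grasp_force: 0.0
```

Request:
{"fn": "send_rows", "kwargs": {
  "dr": [
    [0,0,0],
    [0,0,0],
    [0,0,0],
    [0,0,0],
    [0,0,0],
    [0,0,0],
    [0,0,0],
    [0,0,0]
  ],
  "xyz": [
    [0,0,0],
    [0,0,0],
    [0,0,0],
    [0,0,0],
    [0,0,0],
    [0,0,0],
    [0,0,0],
    [0,0,0]
  ],
  "jaw": [100,100,100,100,100,100,100,100]
}}

```text
time_s: 2.1
eef_pos: [0.5247, 0.2453, 0.2503]
eef_rot: [-0.0, 0.546, 0.838, -0.0]
wrist_force: [-0.1, -0.1, -0.3]
opening: 0.999
grasp_force: 0.0
```

Request:
{"fn": "send_rows", "kwargs": {
  "dr": [
    [0,0,0],
    [0,0,0],
    [0,0,0],
    [0,0,0],
    [0,0,0],
    [0,0,0],
    [0,0,0],
    [0,0,0]
  ],
  "xyz": [
    [0,0,2],
    [0,0,4],
    [0,0,6],
    [0,0,7.5],
    [0,0,8.5],
    [0,0,8.5],
    [0,0,8.5],
    [0,0,8.5]
  ],
  "jaw": [100,100,100,100,100,100,60,30]
}}

```text
time_s: 3.1
eef_pos: [0.5252, 0.2455, 0.1661]
eef_rot: [0.0, 0.546, 0.838, 0.001]
wrist_force: [0.3, -0.3, 1.0]
opening: 0.605
grasp_force: 0.0
```

Request:
{"fn": "send_rows", "kwargs": {
  "dr": [
    [0,0,0],
    [0,0,0],
    [0,0,0],
    [0,0,0],
    [0,0,0],
    [0,0,0],
    [0,0,0],
    [0,0,0]
  ],
  "xyz": [
    [0,0,0],
    [0,0,0],
    [0,0,0],
    [0,0,0],
    [0,0,0],
    [0,0,0],
    [0,0,0],
    [0,0,0]
  ],
  "jaw": [20,10,0,0,0,0,0,0]
}}

```text
time_s: 4.1
eef_pos: [0.5249, 0.2454, 0.1657]
eef_rot: [0.0, 0.546, 0.838, 0.0]
wrist_force: [-0.0, -0.9, 5.5]
opening: 0.166
grasp_force: 58.8
```

Request:
{"fn": "send_rows", "kwargs": {
  "dr": [
    [0,0,0],
    [0,0,0],
    [0,0,0],
    [0,0,0],
    [0,0,0],
    [0,0,0],
    [0,0,0],
    [0,0,0]
  ],
  "xyz": [
    [0,0,-0.5],
    [0,0,-1],
    [0,0,-2],
    [0,0,-3],
    [0,0,-4],
    [0,0,-5],
    [0,0,-5],
    [0,0,-5]
  ],
  "jaw": [0,0,0,0,0,0,0,0]
}}

```text
time_s: 5.1
eef_pos: [0.5245, 0.2453, 0.2151]
eef_rot: [-0.0, 0.546, 0.838, -0.0]
wrist_force: [0.2, 0.6, -4.8]
opening: 0.166
grasp_force: 58.7
```

```bash
python3 - <<'E'
from h import *
p,Rm,o=cur();print(p,o["q"],o["opening"],o["wrist_force"])
t=ctrl.camera("top")[:,:,::-1];s=ctrl.camera("side")[:,:,::-1]
a=crop("top",t,155,155,65,75,6);b=crop("side",s,215,100,65,75,6)
cv2.imwrite("pics/c1.png",cv2.convertScaleAbs(np.hstack([a,b]),alpha=1.6))
go((.5375,.016,p[2]),down(24-124)); go((.5375,.016,p[2]),down(24))
E
```

```text
[0.52451493 0.24530039 0.21505939] [ 2.32580426e-01  2.22995211e-01  1.63085182e+00  2.08940540e-06
  1.28816322e+00 -1.82431990e-01] 0.1660587250500283 [ 0.17590786  0.57050968 -4.82135314]
dr [-1.000e-02  1.000e-02  2.063e+01] xyz [-21.51  -8.04  -0.03]
dr [-0.01 -0.   -0.04] xyz [-21.51  -8.04  -0.03]
```

View pics/c1.png

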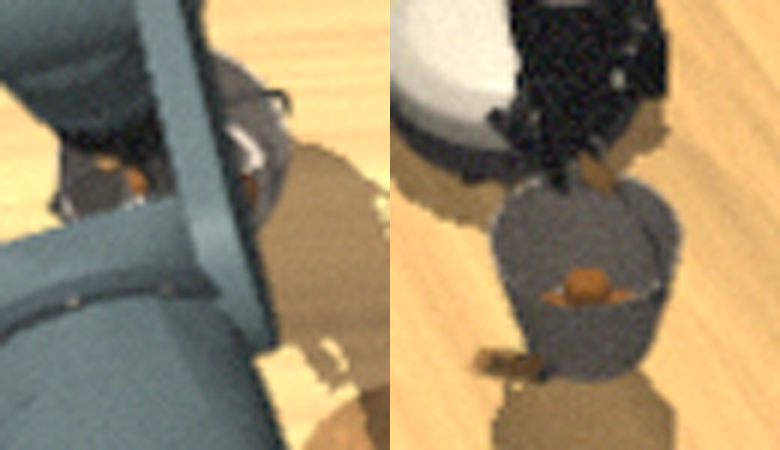

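The crop shows the pail hanging level from the gripped bail with all four walnuts inside. I'm carrying it to the mat now and turning it so its +x side faces the bowl.

Request:
{"fn": "send_rows", "kwargs": {
  "dr": [
    [0,0,0.5],
    [0,0,1.5],
    [0,0,2.8],
    [0,0,4.2],
    [0,0,5.6],
    [0,0,7],
    [0,0,8.5],
    [0,0,10]
  ],
  "xyz": [
    [-0.5,-0.2,0],
    [-1.5,-0.6,0],
    [-3,-1.1,0],
    [-4.5,-1.7,0],
    [-6,-2.2,0],
    [-7.5,-2.8,0],
    [-9.1,-3.4,0],
    [-10.7,-4,0]
  ],
  "jaw": [0,0,0,0,0,0,0,0]
}}

```text
time_s: 6.2
eef_pos: [0.531, 0.1308, 0.2148]
eef_rot: [-0.0, 0.893, 0.45, -0.0]
wrist_force: [0.6, 0.7, -3.6]
opening: 0.166
grasp_force: 58.8
```

```bash
python3 - <<'E'
from h import *
s=(np.array([.5245,.2453,.215]),down(24))
Rc=s[1]@R.from_rotvec([0,0,60],degrees=True).as_matrix(); pc=s[0]+s[1]@np.array([-.107,-.04,0])
print(pc,cur()[0]); go((.5375,.016,.215),down(-100),(pc,Rc))
E
```

```text
[0.531479   0.13128117 0.215     ] [0.53099448 0.13075739 0.21479791]
dr [ 0.    0.   10.67] xyz [-8.97  7.26  0.  ]
```

Request:
{"fn": "send_rows", "kwargs": {
  "dr": [
    [0,0,1.5],
    [0,0,3],
    [0,0,4.5],
    [0,0,6],
    [0,0,7.5],
    [0,0,9],
    [0,0,10.2],
    [0,0,10.7]
  ],
  "xyz": [
    [-1.3,1,0],
    [-2.6,2.1,0],
    [-3.9,3.2,0],
    [-5.2,4.2,0],
    [-6.5,5.3,0],
    [-7.8,6.3,0],
    [-8.7,7,0],
    [-9,7.3,0]
  ],
  "jaw": [0,0,0,0,0,0,0,0]
}}

```text
time_s: 7.2
eef_pos: [0.5367, 0.0148, 0.2148]
eef_rot: [0.0, 0.996, -0.093, -0.0]
wrist_force: [0.3, -0.8, -4.4]
opening: 0.163
grasp_force: 58.7
```

Request:
{"fn": "send_rows", "kwargs": {
  "dr": [
    [0,0,0],
    [0,0,0],
    [0,0,0],
    [0,0,0],
    [0,0,0],
    [0,0,0],
    [0,0,0],
    [0,0,0]
  ],
  "xyz": [
    [0,0,0],
    [0,0,0],
    [0,0,0.7],
    [0,0,1.4],
    [0,0,2.1],
    [0,0,2.8],
    [0,0,3.2],
    [0,0,3.2]
  ],
  "jaw": [0,0,0,0,0,0,0,0]
}}

```text
time_s: 8.2
eef_pos: [0.5367, 0.0156, 0.1828]
eef_rot: [-0.0, 0.996, -0.091, -0.0]
wrist_force: [0.1, -0.8, -4.0]
opening: 0.161
grasp_force: 58.7
```

```bash
python3 - <<'E'
from h import *
p,Rm,o=cur();print(p,o["q"],o["wrist_force"])
t=ctrl.camera("top")[:,:,::-1];s=ctrl.camera("side")[:,:,::-1]
a=crop("top",t,205,145,65,75,6);b=crop("side",s,240,145,65,75,6)
cv2.imwrite("pics/c2.png",cv2.convertScaleAbs(np.hstack([a,b]),alpha=1.6))
E
```

```text
[0.53674306 0.01558115 0.18283677] [-1.92150152e-01  1.68629006e-01  1.76523506e+00 -1.36636081e-05
  1.20856263e+00  1.56057762e+00] [ 0.06965281 -0.78091353 -4.03269623]
```

View pics/c2.png

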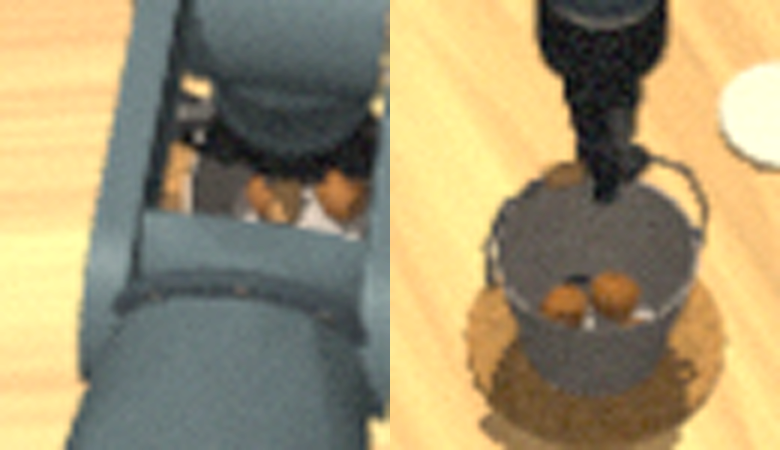

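Request:
{"fn": "send_rows", "kwargs": {
  "dr": [
    [0,0,0],
    [0,0,0],
    [0,0,0],
    [0,0,0],
    [0,0,0],
    [0,0,0],
    [0,0,0],
    [0,0,0]
  ],
  "xyz": [
    [0,0,0.3],
    [0,0,0.6],
    [0,0,0.9],
    [0,0,1],
    [0,0,1],
    [0,0,1],
    [0,0,1],
    [0,0,1]
  ],
  "jaw": [0,0,0,0,0,0,0,0]
}}

```text
time_s: 9.3
eef_pos: [0.5373, 0.0154, 0.1738]
eef_rot: [0.0, 0.996, -0.091, 0.0]
wrist_force: [-1.9, -3.0, 5.0]
opening: 0.162
grasp_force: 59.6
```

Request:
{"fn": "send_rows", "kwargs": {
  "dr": [
    [0,0,0],
    [0,0,0],
    [0,0,0],
    [0,0,0],
    [0,0,0],
    [0,0,0],
    [0,0,0],
    [0,0,0]
  ],
  "xyz": [
    [0,0,0],
    [0,0,0],
    [0,0,0],
    [0,0,0],
    [0,0,0],
    [0,0,0],
    [0,0,0],
    [0,0,0]
  ],
  "jaw": [10,20,35,50,60,80,100,100]
}}

```text
time_s: 10.3
eef_pos: [0.537, 0.0156, 0.1733]
eef_rot: [-0.0, 0.996, -0.091, 0.0]
wrist_force: [0.6, -0.1, -0.2]
opening: 1.002
grasp_force: 0.0
```

Request:
{"fn": "send_rows", "kwargs": {
  "dr": [
    [0,0,0],
    [0,0,0],
    [0,0,0],
    [0,0,0],
    [0,0,0],
    [0,0,0],
    [0,0,0],
    [0,0,0]
  ],
  "xyz": [
    [0,0,0],
    [0,0,-1],
    [0,0,-3],
    [0,0,-6],
    [0,0,-9],
    [0,0,-12],
    [0,0,-14],
    [0,0,-14]
  ],
  "jaw": [100,100,100,100,100,100,100,100]
}}

```text
time_s: 11.3
eef_pos: [0.538, 0.0154, 0.3158]
eef_rot: [0.0, 0.996, -0.091, 0.002]
wrist_force: [0.2, -0.1, -0.8]
opening: 1.001
grasp_force: 0.0
```

```bash
cat >> h.py <<'E'
def pose(o,yaw,lean=45,tip=0,back=0):
    """TCP pose holding tip grip, pail origin o, yaw deg, tipped by tip deg; tool lean deg; back m off along tool z"""
    P=R.from_euler("ZY",[yaw,tip],degrees=True).as_matrix()
    a=np.radians(lean); z=np.array([np.sin(a),0,-np.cos(a)]);y=np.array([0,1.,0]);x=np.cross(y,z)
    Rt=P@np.c_[x,y,z]; return np.asarray(o)+P@np.array([-.09,0,.046])-back*Rt[:,2],Rt
E
python3 - <<'E'
from h import *
g,Rg=pose((.5375,.0155,.008),-100,45,0,.12);print(g,Rg)
a=(np.array([.56,.19,.316]),down(-10))
go(*a); go(g,Rg,a)
E
```

```text
[0.56786287 0.18769641 0.13885281] [[ 0.1227878   0.98480775 -0.1227878 ]
 [ 0.69636424 -0.17364818 -0.69636424]
 [-0.70710678  0.         -0.70710678]]
dr [  0.04  -0.03 -15.07] xyz [ -0.99 -17.57  -0.02]
dr [-0.  -7.5 -0. ] xyz [-0.09  0.81 17.71]
```

Request:
{"fn": "send_rows", "kwargs": {
  "dr": [
    [0,0,-1.5],
    [0,0,-3],
    [0,0,-5],
    [0,0,-7],
    [0,0,-9],
    [0,0,-11],
    [0,0,-13],
    [0,0,-15]
  ],
  "xyz": [
    [-0.1,-2,0],
    [-0.2,-4,0],
    [-0.4,-6.5,0],
    [-0.5,-9,0],
    [-0.6,-11.5,0],
    [-0.8,-14,0],
    [-0.9,-16,0],
    [-1,-17.6,0]
  ],
  "jaw": [100,100,100,100,100,100,100,100]
}}

```text
time_s: 12.3
eef_pos: [0.5584, 0.1913, 0.3119]
eef_rot: [-0.001, 0.807, 0.591, -0.001]
wrist_force: [1.1, 0.9, 0.1]
opening: 1.003
grasp_force: 0.0
```

Request:
{"fn": "send_rows", "kwargs": {
  "dr": [
    [0,-0.5,0],
    [0,-1.5,0],
    [0,-2.5,0],
    [0,-3.8,0],
    [0,-5,0],
    [0,-6.2,0],
    [0,-7.5,0],
    [0,-7.5,0]
  ],
  "xyz": [
    [0,0,1],
    [0,0,3],
    [0,0.2,5],
    [0,0.4,8],
    [0,0.6,11],
    [0,0.8,14],
    [0,0.8,16],
    [0,0.8,17.7]
  ],
  "jaw": [100,100,100,100,100,100,100,100]
}}

```text
time_s: 13.3
eef_pos: [0.5647, 0.1885, 0.1314]
eef_rot: [0.224, 0.746, 0.544, -0.312]
wrist_force: [-0.1, -0.4, 0.3]
opening: 1.0
grasp_force: 0.0
```

```bash
python3 - <<'E'
from h import *
p,Rm,o=cur();print(p,Rm,o["q"],o["wrist_force"])
t=ctrl.camera("top")[:,:,::-1];s=ctrl.camera("side")[:,:,::-1]
a=crop("top",t,205,145,65,75,6);b=crop("side",s,240,145,65,75,6)
cv2.imwrite("pics/c3.png",cv2.convertScaleAbs(np.hstack([a,b]),alpha=1.6))
E
```

```text
[0.56465634 0.18851499 0.13135121] [[ 0.21208545  0.95183212 -0.22143931]
 [ 0.67186567 -0.30656519 -0.67425092]
 [-0.70965927 -0.00577866 -0.70452134]] [ 0.3949952   0.75300198  1.24385114 -0.57258424  1.70238489  0.7939588 ] [-0.14528522 -0.41900959  0.25052163]
```

View pics/c3.png

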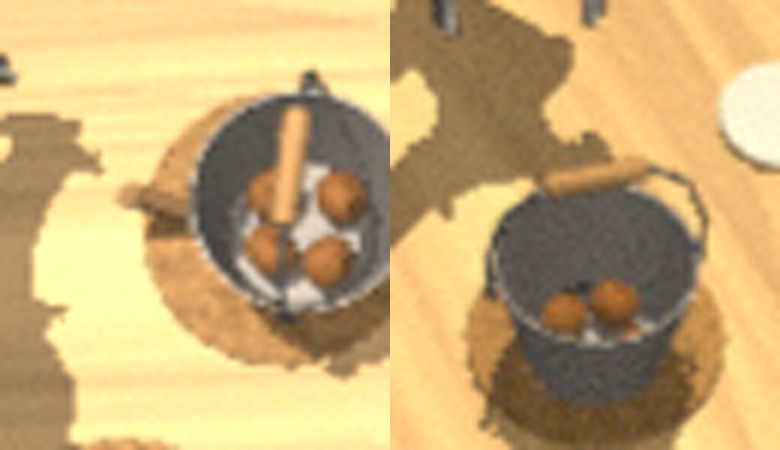

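```bash
python3 - <<'E'
from h import *
T=lambda u,v:((u+.5)/6-.5+205,(v+.5)/6-.5+145)
S=lambda u,v:((u-390+.5)/6-.5+240,(v+.5)/6-.5+145)
print("bail",tri(T(295,115),S(646,168)),tri(T(283,215),S(550,187)))
print("rim",atz("top",T(296,201),.103),atz("side",S(596,264),.103))
print("floor",atz("top",T(300,238),.012))
e1,e2=atz("top",T(310,82),.094),atz("top",T(288,318),.094);d=e1-e2;print("ears",(e1+e2)/2,"pail y yaw",np.degrees(np.arctan2(d[1],d[0])))
print("gripend",atz("top",T(125,195),.07))
E
```

```text
bail (array([0.56675869, 0.01123383, 0.16970668]), np.float64(0.0013189086207942872)) (array([0.50934162, 0.02134254, 0.17059291]), np.float64(0.0024634019823040975))
rim [0.53333419 0.01222499 0.103     ] [0.53178942 0.00400038 0.103     ]
floor [0.53107065 0.00922148 0.012     ]
ears [0.5365719  0.01017879 0.094     ] pail y yaw -8.60473115049255
gripend [0.55016075 0.11064748 0.07      ]
```

```bash
python3 - <<'E'
from h import *
o=(.533,.0095,.008)
a=pose(o,-99.5,45,0,.11);go(*a); print(pose(o,-99.5)[0])
E
```

```text
dr [-1.03  0.01 -0.96] xyz [-0.85 -0.03  1.03]
[0.54785428 0.0982657  0.054     ]
```

Request:
{"fn": "send_rows", "kwargs": {
  "dr": [
    [-0.5,0,-0.5],
    [-1,0,-1],
    [-1,0,-1],
    [-1,0,-1],
    [-1,0,-1],
    [-1,0,-1],
    [-1,0,-1],
    [-1,0,-1]
  ],
  "xyz": [
    [-0.4,0,0.5],
    [-0.8,0,1],
    [-0.8,0,1],
    [-0.8,0,1],
    [-0.8,0,1],
    [-0.8,0,1],
    [-0.8,0,1],
    [-0.8,0,1]
  ],
  "jaw": [90,80,70,70,70,70,70,70]
}}

```text
time_s: 14.4
eef_pos: [0.5626, 0.1759, 0.1347]
eef_rot: [0.247, 0.705, 0.597, -0.292]
wrist_force: [0.6, 0.3, -0.8]
opening: 0.698
grasp_force: 0.0
```

```bash
python3 - <<'E'
from h import *
go(*pose((.533,.0095,.008),-99.5,45)); print(cur()[2]["q"],cur()[0])
E
```

```text
dr [0. 0. 0.] xyz [ 0.12 -0.18 11.29]
[ 0.40593924  0.68786988  1.34340556 -0.63725484  1.59938253  0.71673806] [0.56263992 0.17590691 0.13469175]
```

Request:
{"fn": "send_rows", "kwargs": {
  "dr": [
    [0,0,0],
    [0,0,0],
    [0,0,0],
    [0,0,0],
    [0,0,0],
    [0,0,0],
    [0,0,0],
    [0,0,0]
  ],
  "xyz": [
    [0,0,2],
    [0.1,-0.1,4],
    [0.1,-0.2,6],
    [0.1,-0.2,8],
    [0.1,-0.2,9.5],
    [0.1,-0.2,10.5],
    [0.1,-0.2,11.3],
    [0.1,-0.2,11.3]
  ],
  "jaw": [70,70,70,70,70,70,70,70]
}}

```text
time_s: 15.4
eef_pos: [0.5475, 0.0978, 0.054]
eef_rot: [0.247, 0.705, 0.597, -0.292]
wrist_force: [1.4, -0.4, -0.1]
opening: 0.699
grasp_force: 0.0
```

```bash
python3 - <<'E'
from h import *
p,Rm,o=cur();print(p,o["q"],o["wrist_force"])
t=ctrl.camera("top")[:,:,::-1];s=ctrl.camera("side")[:,:,::-1]
a=crop("top",t,205,145,65,75,6);b=crop("side",s,240,125,65,75,6)
cv2.imwrite("pics/c4.png",cv2.convertScaleAbs(np.hstack([a,b]),alpha=1.6))
E
```

```text
[0.54746676 0.09783117 0.05399382] [ 0.30517269  0.71740384  1.49823328 -0.69353137  1.40173333  0.76297621] [ 1.37304599 -0.36760878 -0.05305753]
```

View pics/c4.png

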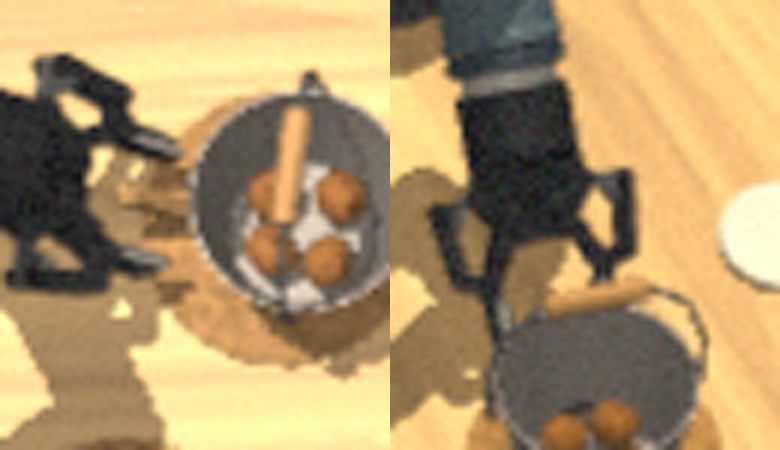

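The grip bar sits midway between the pads: bar at row ~205, fingers at 150 and 265 in the left crop. I'm closing and lifting.

Request:
{"fn": "send_rows", "kwargs": {
  "dr": [
    [0,0,0],
    [0,0,0],
    [0,0,0],
    [0,0,0],
    [0,0,0],
    [0,0,0],
    [0,0,0],
    [0,0,0]
  ],
  "xyz": [
    [0,0,0],
    [0,0,0],
    [0,0,0],
    [0,0,0],
    [0,0,0],
    [0,0,0],
    [0,0,0],
    [0,0,0]
  ],
  "jaw": [50,30,15,0,0,0,0,0]
}}

```text
time_s: 16.5
eef_pos: [0.5481, 0.0983, 0.0546]
eef_rot: [0.248, 0.705, 0.597, -0.292]
wrist_force: [2.9, 3.0, 2.1]
opening: 0.127
grasp_force: 58.9
```

```bash
python3 - <<'E'
from h import *
p,Rm,o=cur();print(p,o["opening"],o["grasp_force"])
o=np.array([.533,.0095,.008]);s=pose(o,-99.5)
go(*pose(o+[0,0,.12],-99.5),s)
bowl=np.array([.4925,-.263])
# pour pose: lip of tipped pail at bowl centre minus 25 mm along tip dir
yaw=-99.5;h=np.array([np.cos(np.radians(yaw)),np.sin(np.radians(yaw))])
for tip in (0,30,60,90,115):
    a=np.radians(tip);lip=np.array([.065*np.cos(a)+.095*np.sin(a),-.065*np.sin(a)+.095*np.cos(a)])
    xy=bowl-h*(.03+lip[0]);z=.09-lip[1]
    P=pose((xy[0],xy[1],z),yaw,45,tip);print(tip,np.round([*xy,z],3),np.round(P[0],3),np.round(P[1][:,2],2))
E
```

```text
[0.54808016 0.09829168 0.05455473] 0.12740441319554532 58.94189536571503
dr [0. 0. 0.] xyz [-8.49  0.   -8.49]
0 [ 0.508 -0.169 -0.005] [ 0.523 -0.081  0.041] [-0.12 -0.7  -0.71]
30 [ 0.515 -0.131  0.04 ] [ 0.524 -0.077  0.125] [-0.04 -0.26 -0.97]
60 [ 0.516 -0.12   0.099] [ 0.517 -0.115  0.2  ] [ 0.04  0.26 -0.97]
90 [ 0.513 -0.14   0.155] [ 0.506 -0.185  0.245] [ 0.12  0.7  -0.71]
115 [ 0.507 -0.176  0.189] [ 0.494 -0.254  0.251] [ 0.16  0.93 -0.34]
```

Request:
{"fn": "send_rows", "kwargs": {
  "dr": [
    [0,0,0],
    [0,0,0],
    [0,0,0],
    [0,0,0],
    [0,0,0],
    [0,0,0],
    [0,0,0],
    [0,0,0]
  ],
  "xyz": [
    [-0.4,0,-0.4],
    [-1.2,0,-1.2],
    [-2.4,0,-2.4],
    [-3.8,0,-3.8],
    [-5.2,0,-5.2],
    [-6.6,0,-6.6],
    [-7.8,0,-7.8],
    [-8.5,0,-8.5]
  ],
  "jaw": [0,0,0,0,0,0,0,0]
}}

```text
time_s: 17.5
eef_pos: [0.5479, 0.0982, 0.1759]
eef_rot: [0.248, 0.705, 0.597, -0.291]
wrist_force: [-0.2, -0.2, -3.8]
opening: 0.137
grasp_force: 58.4
```

```bash
python3 - <<'E'
from h import *
p,Rm,o=cur();print(p,o["q"],o["wrist_force"],o["torque"])
t=ctrl.camera("top")[:,:,::-1];s=ctrl.camera("side")[:,:,::-1]
a=crop("top",t,200,130,80,90,5);b=crop("side",s,230,95,80,90,5)
cv2.imwrite("pics/c5.png",cv2.convertScaleAbs(np.hstack([a,b]),alpha=1.6))
o=np.array([.533,.0095,.128]);s=(p,Rm)
for k in (.25,.5,.75,1): go(*pose(o+k*(np.array([.516,-.10,.15])-o),-99.5,45,50*k),s)
E
```

```text
[0.54792765 0.09822623 0.17594345] [ 0.30558174  0.53418205  1.49045849 -0.68189235  1.54810986  0.64253085] [-0.16683464 -0.19468941 -3.82548051] [ 1.17834348 -0.16413432  0.01321505]
dr [ 0.01  2.08 -0.  ] xyz [-4.36  0.03  1.26]
dr [ 0.01  4.16 -0.  ] xyz [-8.91  0.06  2.86]
dr [ 0.01  6.24 -0.  ] xyz [-13.4    0.09   4.93]
dr [ 0.01  8.33 -0.  ] xyz [-17.73   0.12   7.46]
```

View pics/c5.png

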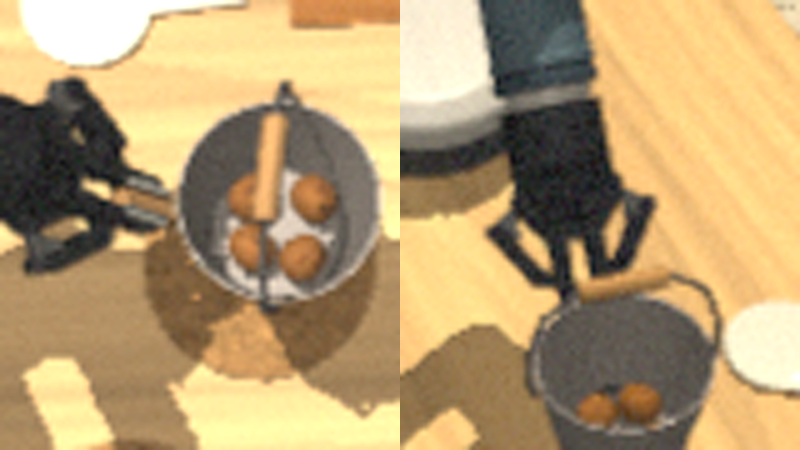

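The pail hangs level in the grip with all four walnuts inside. I'm moving toward the bowl and starting to tip.

Request:
{"fn": "send_rows", "kwargs": {
  "dr": [
    [0,0.5,0],
    [0,1.3,0],
    [0,2.4,0],
    [0,3.7,0],
    [0,5,0],
    [0,6.2,0],
    [0,7.4,0],
    [0,8.3,0]
  ],
  "xyz": [
    [-1,0,0.3],
    [-2.8,0,0.8],
    [-5.1,0,1.5],
    [-8,0,2.5],
    [-10.8,0,3.7],
    [-13.4,0,4.9],
    [-15.8,0,6.3],
    [-17.7,0.1,7.5]
  ],
  "jaw": [0,0,0,0,0,0,0,0]
}}

```text
time_s: 18.6
eef_pos: [0.5181, -0.0792, 0.2464]
eef_rot: [-0.028, 0.763, 0.645, 0.032]
wrist_force: [-0.0, -0.2, -4.8]
opening: 0.134
grasp_force: 58.5
```

```bash
python3 - <<'E'
from h import *
p,Rm,o=cur();print(o["q"],o["wrist_force"])
bowl=np.array([.4925,-.263]);yaw=-99.5;h=np.array([np.cos(np.radians(yaw)),np.sin(np.radians(yaw))])
def P(tip,off=.03,zl=.095):
    a=np.radians(tip);lip=np.array([.065*np.cos(a)+.095*np.sin(a),-.065*np.sin(a)+.095*np.cos(a)])
    xy=bowl-h*(off+lip[0]);return pose((xy[0],xy[1],zl-lip[1]),yaw,45,tip)
s0=pose((.516,-.10,.15),yaw,45,50);print(s0[0],p)
for t in (60,70,80):go(*P(t),s0)
print()
for t in (90,100,110,118):go(*P(t),P(80))
E
```

```text
[-0.42734038  0.07292786  1.73759065  0.08496511  1.3557113  -0.28029805] [-0.00510673 -0.20823124 -4.82850118]
[ 0.5197322  -0.07769728  0.24851223] [ 0.51805673 -0.07916478  0.24643875]
dr [0.   1.67 0.  ] xyz [-4.1   0.37  4.04]
dr [-0.    3.33  0.  ] xyz [-6.01  0.37  1.95]
dr [-0.  5.  0.] xyz [-8.26  0.37  0.22]

dr [ 0.    1.67 -0.  ] xyz [-1.52 -0.   -2.39]
dr [-0.    3.33 -0.  ] xyz [-3.43 -0.   -4.48]
dr [ 0.  5. -0.] xyz [-5.68 -0.   -6.21]
dr [-0.    6.33 -0.  ] xyz [-7.67 -0.   -7.29]
```

Request:
{"fn": "send_rows", "kwargs": {
  "dr": [
    [0,0.7,0],
    [0,1.4,0],
    [0,2.2,0],
    [0,3,0],
    [0,3.7,0],
    [0,4.4,0],
    [0,5,0],
    [0,5,0]
  ],
  "xyz": [
    [-1.2,0.1,0.1],
    [-2.4,0.1,0.1],
    [-3.6,0.2,0.2],
    [-4.8,0.2,0.2],
    [-6,0.3,0.2],
    [-7.2,0.4,0.2],
    [-8.3,0.4,0.2],
    [-8.3,0.4,0.2]
  ],
  "jaw": [0,0,0,0,0,0,0,0]
}}

```text
time_s: 19.6
eef_pos: [0.5084, -0.161, 0.2358]
eef_rot: [-0.195, 0.729, 0.616, 0.227]
wrist_force: [-0.2, -0.4, -3.6]
opening: 0.137
grasp_force: 58.7
```

Request:
{"fn": "send_rows", "kwargs": {
  "dr": [
    [0,0.8,0],
    [0,1.7,0],
    [0,2.5,0],
    [0,3.3,0],
    [0,4.2,0],
    [0,5,0],
    [0,5.7,0],
    [0,6.3,0]
  ],
  "xyz": [
    [-0.7,0,-1.2],
    [-1.5,0,-2.4],
    [-2.4,0,-3.4],
    [-3.4,0,-4.5],
    [-4.5,0,-5.4],
    [-5.7,0,-6.2],
    [-6.7,0,-6.8],
    [-7.7,0,-7.3]
  ],
  "jaw": [0,0,0,0,0,0,0,0]
}}

```text
time_s: 20.6
eef_pos: [0.4925, -0.2631, 0.2532]
eef_rot: [-0.383, 0.615, 0.521, 0.451]
wrist_force: [0.5, 0.4, -4.1]
opening: 0.128
grasp_force: 59.1
```

Request:
{"fn": "send_rows", "kwargs": {
  "dr": [
    [0,0,0],
    [0,0,0],
    [0,0,0],
    [0,0,0],
    [0,0,0],
    [0,0,0],
    [0,0,0],
    [0,0,0]
  ],
  "xyz": [
    [0,0,0],
    [0,0,0],
    [0,0,0],
    [0,0,0],
    [0,0,0],
    [0,0,0],
    [0,0,0],
    [0,0,0]
  ],
  "jaw": [0,0,0,0,0,0,0,0]
}}

```text
time_s: 21.6
eef_pos: [0.4924, -0.2634, 0.2536]
eef_rot: [-0.383, 0.615, 0.521, 0.452]
wrist_force: [0.4, 0.0, -3.7]
opening: 0.129
grasp_force: 59.1
```

```bash
python3 - <<'E'
from h import *
p,Rm,o=cur();print(p,Rm[:,2],o["q"],o["wrist_force"],o["torque"])
t=ctrl.camera("top")[:,:,::-1];s=ctrl.camera("side")[:,:,::-1]
a=crop("top",t,280,140,100,110,4);b=crop("side",s,240,180,100,110,4)
cv2.imwrite("pics/c6.png",cv2.convertScaleAbs(np.hstack([a,b]),alpha=1.6))
E
```

```text
[ 0.49235141 -0.26338828  0.2536034 ] [ 0.15719899  0.94120704 -0.29902808] [-1.05449121  0.67996186  1.36470166  0.78305327  2.12095023 -0.85279522] [ 0.43822129  0.00856747 -3.70150725] [-1.17426931  0.24142639  0.00838737]
```

View pics/c6.png

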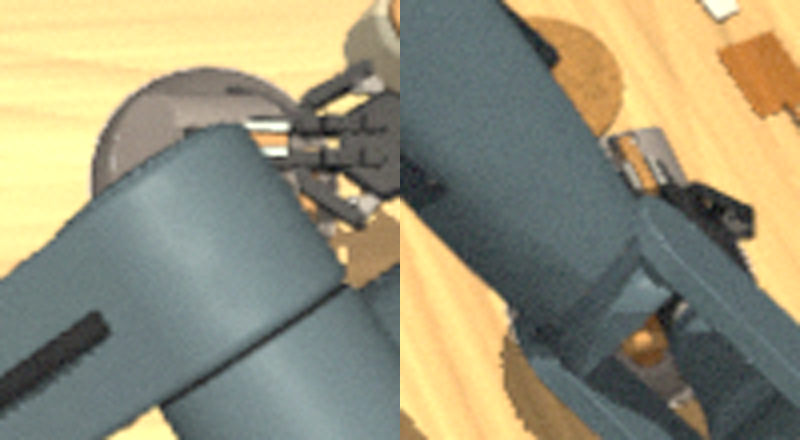

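Request:
{"fn": "send_rows", "kwargs": {
  "dr": [
    [0,0.5,0],
    [0,1,0],
    [0,1.3,0],
    [0,0.7,0],
    [0,1.3,0],
    [0,0.7,0],
    [0,0,0],
    [0,0,0]
  ],
  "xyz": [
    [0,0,0],
    [0,0,0],
    [0,0,0],
    [0,0,0],
    [0,0,0],
    [0,0,0],
    [0,0,0],
    [0,0,0]
  ],
  "jaw": [0,0,0,0,0,0,0,0]
}}

```text
time_s: 22.7
eef_pos: [0.4928, -0.2636, 0.2553]
eef_rot: [-0.381, 0.615, 0.522, 0.451]
wrist_force: [-0.2, 0.5, -3.8]
opening: 0.13
grasp_force: 59.1
```

```bash
python3 - <<'E'
from h import *
p,Rm,o=cur();print(p,o["wrist_force"])
yaw=-99.5;s=pose((.507,-.176,.196),yaw,45,118)
print(s[0]);s=(p,s[1])
for t,f in ((108,.2),(95,.45),(80,.7),(65,1)):
    og=np.array([.507,-.176,.196])*(1-f)+f*np.array([.516,-.09,.17]);go(*pose(og,yaw,45,t),s)
s1=pose((.516,-.09,.17),yaw,45,65)
for f in (.33,.67,1): go(*pose(np.array([.516,-.09,.17])*(1-f)+f*np.array([.535,.0125,.12]),yaw,45,65*(1-f)),s1)
E
```

```text
[ 0.49276358 -0.26356334  0.25532409] [-0.23806069  0.51270913 -3.77763076]
[ 0.49332283 -0.25773154  0.25386959]
dr [ 0.   -1.67 -0.  ] xyz [ 1.66 -0.15  3.09]
dr [ 0.   -3.83 -0.  ] xyz [ 3.56 -0.28  6.64]
dr [ 0.   -6.33  0.  ] xyz [ 5.32 -0.41 10.87]
dr [ 0.   -8.83 -0.  ] xyz [ 6.51 -0.57 15.93]
dr [-0.   -3.58 -0.  ] xyz [5.97 0.06 4.53]
dr [-0.   -7.26 -0.  ] xyz [11.19  0.12 10.33]
dr [ -0.   -10.83  -0.  ] xyz [15.    0.18 16.64]
```

Request:
{"fn": "send_rows", "kwargs": {
  "dr": [
    [0,-0.8,0],
    [0,-1.7,0],
    [0,-2.8,0],
    [0,-3.8,0],
    [0,-5.1,0],
    [0,-6.3,0],
    [0,-7.6,0],
    [0,-8.8,0]
  ],
  "xyz": [
    [0.8,-0.1,1.5],
    [1.7,-0.1,3.1],
    [2.6,-0.2,4.8],
    [3.6,-0.3,6.6],
    [4.5,-0.3,8.7],
    [5.3,-0.4,10.9],
    [6,-0.5,13.4],
    [6.5,-0.6,15.9]
  ],
  "jaw": [0,0,0,0,0,0,0,0]
}}

```text
time_s: 23.7
eef_pos: [0.5142, -0.0923, 0.2686]
eef_rot: [-0.11, 0.752, 0.637, 0.13]
wrist_force: [0.3, -0.1, -3.6]
opening: 0.129
grasp_force: 58.7
```

Request:
{"fn": "send_rows", "kwargs": {
  "dr": [
    [0,-1.3,0],
    [0,-2.6,0],
    [0,-4,0],
    [0,-5.4,0],
    [0,-6.8,0],
    [0,-8.2,0],
    [0,-9.6,0],
    [0,-10.8,0]
  ],
  "xyz": [
    [2,0,1.5],
    [4.2,0,3.1],
    [6.6,0.1,5.2],
    [8.6,0.1,7.4],
    [10.5,0.1,9.5],
    [12.3,0.1,11.9],
    [13.8,0.2,14.3],
    [15,0.2,16.6]
  ],
  "jaw": [0,0,0,0,0,0,0,0]
}}

```text
time_s: 24.7
eef_pos: [0.5484, 0.1027, 0.1618]
eef_rot: [0.248, 0.705, 0.597, -0.293]
wrist_force: [0.7, -1.1, -3.9]
opening: 0.13
grasp_force: 58.8
```

```bash
python3 - <<'E'
from h import *
p,Rm,o=cur();print(p,Rm[:,2],o["q"],o["wrist_force"])
t=ctrl.camera("top")[:,:,::-1];s=ctrl.camera("side")[:,:,::-1]
a=crop("top",t,200,130,180,110,4)[:, :];b=crop("side",s,200,95,180,110+70,4)
cv2.imwrite("pics/c7.png",cv2.convertScaleAbs(cv2.resize(np.vstack([a,b]),None,fx=.5,fy=.5,interpolation=cv2.INTER_AREA),alpha=1.6))
go(*pose((.535,.0125,.030),-99.5))
go(*pose((.535,.0125,.008),-99.5))
E
```

```text
[0.54836768 0.10266706 0.16177766] [-0.11775702 -0.69898772 -0.70537185] [ 0.31238     0.56039753  1.4852095  -0.68063668  1.53903109  0.65925447] [ 0.69357722 -1.06042407 -3.90826972]
dr [-0.06  0.04  0.1 ] xyz [5.52 0.57 5.74]
dr [-0.06  0.04  0.1 ] xyz [7.09 0.6  7.29]
```

View pics/c7.png

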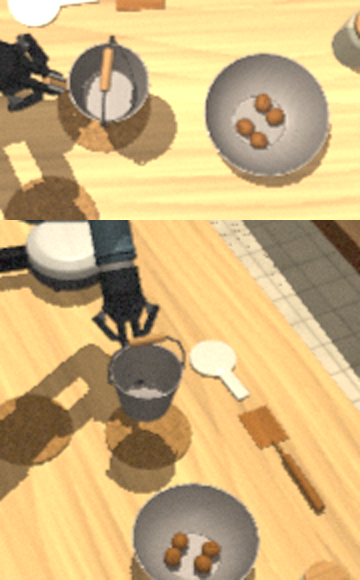

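All four walnuts are in the bowl and the pail is empty and close to level. I'm lowering it onto the mat.

Request:
{"fn": "send_rows", "kwargs": {
  "dr": [
    [0,0,0],
    [0,0,0],
    [0,0,0],
    [0,0,0],
    [0,0,0],
    [0,0,0],
    [0,0,0],
    [0,0,0]
  ],
  "xyz": [
    [0.7,0.1,0.7],
    [1.8,0.2,1.9],
    [3,0.3,3.1],
    [4.2,0.4,4.3],
    [5.2,0.5,5.4],
    [6,0.6,6.2],
    [6.7,0.6,6.9],
    [6.7,0.6,6.9]
  ],
  "jaw": [0,0,0,0,0,0,0,0]
}}

```text
time_s: 25.8
eef_pos: [0.5543, 0.0983, 0.0657]
eef_rot: [0.247, 0.705, 0.597, -0.293]
wrist_force: [-1.2, 0.6, -3.4]
opening: 0.131
grasp_force: 58.8
```

Request:
{"fn": "send_rows", "kwargs": {
  "dr": [
    [0,0,0],
    [0,0,0],
    [0,0,0],
    [0,0,0],
    [0,0,0],
    [0,0,0],
    [0,0,0],
    [0,0,0]
  ],
  "xyz": [
    [0,0,0],
    [0.1,0,0.1],
    [0.2,0,0.2],
    [0.3,0,0.3],
    [0.4,0,0.4],
    [0.4,0,0.4],
    [0.4,0,0.4],
    [0.4,0,0.4]
  ],
  "jaw": [0,0,0,0,0,0,0,0]
}}

```text
time_s: 26.8
eef_pos: [0.5548, 0.0984, 0.061]
eef_rot: [0.247, 0.705, 0.597, -0.292]
wrist_force: [0.3, -0.6, -3.7]
opening: 0.132
grasp_force: 58.8
```

Request:
{"fn": "send_rows", "kwargs": {
  "dr": [
    [0,0,0],
    [0,0,0],
    [0,0,0],
    [0,0,0],
    [0,0,0],
    [0,0,0],
    [0,0,0],
    [0,0,0]
  ],
  "xyz": [
    [0.1,0,0.1],
    [0.2,0,0.2],
    [0.3,0,0.3],
    [0.4,0,0.4],
    [0.4,0,0.4],
    [0.4,0,0.4],
    [0.4,0,0.4],
    [0.4,0,0.4]
  ],
  "jaw": [0,0,0,0,0,0,0,0]
}}

```text
time_s: 27.8
eef_pos: [0.5549, 0.0985, 0.0555]
eef_rot: [0.247, 0.705, 0.597, -0.292]
wrist_force: [-0.3, 1.2, -0.0]
opening: 0.131
grasp_force: 59.4
```

Request:
{"fn": "send_rows", "kwargs": {
  "dr": [
    [0,0,0],
    [0,0,0],
    [0,0,0],
    [0,0,0],
    [0,0,0],
    [0,0,0],
    [0,0,0],
    [0,0,0]
  ],
  "xyz": [
    [0.1,0,0.1],
    [0.1,0,0.1],
    [0.1,0,0.1],
    [0.1,0,0.1],
    [0.1,0,0.1],
    [0.1,0,0.1],
    [0.1,0,0.1],
    [0.1,0,0.1]
  ],
  "jaw": [0,0,5,10,20,40,60,70]
}}

```text
time_s: 28.8
eef_pos: [0.5547, 0.0983, 0.0537]
eef_rot: [0.247, 0.705, 0.597, -0.292]
wrist_force: [-0.2, 0.2, 0.1]
opening: 0.701
grasp_force: 0.0
```

Request:
{"fn": "send_rows", "kwargs": {
  "dr": [
    [0,0,0],
    [0,0,0],
    [0,0,0],
    [0,0,0],
    [0,0,0],
    [0,0,0],
    [0,0,0],
    [0,0,0]
  ],
  "xyz": [
    [0,0,0],
    [0,0,-1],
    [0,0,-3],
    [0,0,-5],
    [0,0,-8],
    [0,0,-11],
    [0,0,-14],
    [0,0,-14]
  ],
  "jaw": [70,70,70,70,70,70,70,70]
}}

```text
time_s: 29.8
eef_pos: [0.5726, 0.1987, 0.1557]
eef_rot: [0.248, 0.705, 0.598, -0.289]
wrist_force: [0.2, -0.0, -0.7]
opening: 0.702
grasp_force: 0.0
```

```bash
python3 - <<'E'
from h import *
p,Rm,o=cur();print(p,o["wrist_force"])
t=ctrl.camera("top")[:,:,::-1];s=ctrl.camera("side")[:,:,::-1]
a=crop("top",t,205,130,160,100,5);b=crop("side",s,225,130,160,100,5)[:, :]
cv2.imwrite("pics/c8.png",cv2.convertScaleAbs(cv2.resize(np.vstack([a,b]),(480,600),interpolation=cv2.INTER_AREA),alpha=1.6))
E
```

```text
[0.57257621 0.19870794 0.15573957] [ 0.23676556 -0.04275726 -0.69401852]
```

View pics/c8.png

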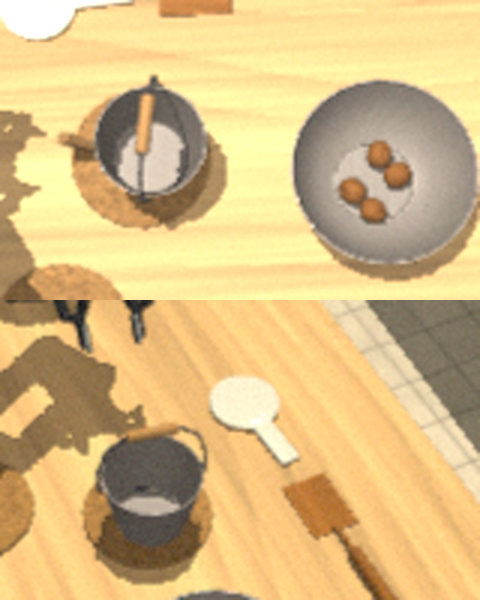

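The pail stands upright and empty on the mat. All four walnuts are in the bowl and the gripper is clear, so I'm handing in.

```bash
python3 -c "
from bench import ctrl
print(ctrl.hand_in())"
```

```text
the job is handed in; nothing more can be done
None
```

The job is handed in: in the last pictures all four walnuts lie in the bowl and the empty pail stands upright on the mat, let go and within about 1 cm of its centre; the hand-in returned no verdict.

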